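# Tighten the recessed pedestal nut with the long socket extension

### The arm

A 6-joint arm with a two-finger parallel gripper is mounted at the origin on the work surface. World frame = base frame: x ahead of the robot, y to its left, z up, the work surface at z = 0. Lengths are in mm, angles in degrees, forces in N, time in s.
With the tool pointing down it reaches from about 350 to 850 mm from the base axis. Payload 8.1 kg.
Tool frame: the origin (TCP) lies midway between the tips of the shut fingers; the grasp point (between the pads) lies 19 mm behind it; y points along the fingers, x is the direction in which the jaws open and shut, and the axes are right-handed (so a half turn about y gives the same grasp; the last joint's range is limited). The gripper opens to 85 mm and grips with 20 to 120 N. Pads are 22 mm wide; open, the fingers measure 114 mm over their backs; the gripper's body (76 mm by 85 mm) begins 54 mm behind the grasp point. The pads swing forward as they close: fully open they stand 13 mm farther back than shut.
Start: joints at [66.899, 7.471, 85.268, -0, 87.261, -4.893], TCP at [187.465, 569.967, 231.292] pointing down, gripper open.
Joint ranges: [-169.43, 169.43], [-51.17, 129.36], [1.28, 143.12], [-76.62, 256.62], [0, 156.53], [-152.29, 152.29]. Speed limits (degrees/s): [136.94, 136.94, 159.86, 180, 180, 180].

### API

Orientations are given as [roll, pitch, yaw] about the fixed x, y, z axes, in that order (R = Rz(yaw) Ry(pitch) Rx(roll)).
In Python, from bench import r gives the robot as it stands.
- The arm moves only by the tool move_arm, never from a script. Its arguments are lists of equal length, an entry for each row: "linear": the shift along the tool's x, y, z normalised to -1 to 1, where 1 is 300 mm, a list of three; "twist": the turn, a rotation vector about the tool's x, y, z normalised to -1 to 1, where 1 is pi/2 rad, a list of three; "hand": the opening, from -1 (shut) to 1 (fully open). A call has 1 to 12 rows; each row is the pose to reach, as a shift and turn from the pose measured when the call began, along the tool's axes at that moment; what a row does not reach only later rows make up. A row lasts 1/12 s, in which the tool goes at most 41.7 mm and 7.16 degrees, less where a joint would pass 70% of its speed; a pose out of reach is approached as far as the arm can. A call with a number of a shift or a turn outside -1 to 1 is refused whole. A call with a gripper value outside its range is refused whole. The fingers move at their own pace and stop on an object; "force" is the grip in N (left out, the last holds). Time passes only in rows, so rows that repeat a pose let the fingers close. It gives the time, the measured TCP pose, the force and the opening at its end, in the units of the state.
- r.sense(): the state, without advancing time (a new reading comes with each control period).
- r.snapshot(name): name is "side" or "top"; returns a dict with "frame" (480x640x3 uint8, red, green, blue), "range_z" (480x640 float32, mm along the optical axis (not along the pixel's ray), 0 where there is no reading), "intrinsics" (3x3 intrinsics, pixels), "dist_coeffs" ([k1, k2, p1, p2, k3] as OpenCV has them; the pictures are not rectified), "R" (3x3) and "t" (3): a world point X has camera coordinates R X + t. Camera axes: x right, y down, z forward; pixel columns grow to the right and rows downward; lengths in mm; the calibration is good to about 2 mm. A picture is of the moment at which its call begins.
- r.hand_in(): hands the job in, once; it reports no verdict.
The state is a dict: "time": time; "joint_pos": joint angles; "qd": joint speeds; "joint_efforts": joint torques, N m; "tool_pos": TCP position; "tcp_rot": TCP orientation; "ft_force": force on the tool from outside, world axes, zero at the start; "wrist_torque": the same for the moment, N m; "finger_gap": finger opening in mm.
Only numpy, scipy, OpenCV 4.12 (cv2) and the standard library are available. Lean on these libraries where they do the work, as an engineer would, in place of code of your own. Each camera call takes 0.05 s, during which the arm holds its last target. There are 200 camera calls.

### The job

The T-handled socket extension stands in the bore of the pedestal with its socket resting crooked on top of the nut: push its crossbar round clockwise (seen from above) until the socket drops over the nut, then keep pushing until the nut is tight against its stop. Then lift the extension out and hang it upright by its collar in the forked bracket, and let go. Leave the other things on the bench where they are.

Things in the scene. Friction and masses are not known exactly. Their poses are not given: they have to be found in the camera images.
- pedestal: grey round bench pedestal, fixed: flange 124 mm wide, 14 mm thick; boss 84 mm wide rising to 130 mm, with an upright bore 54 mm in diameter, its floor 14 mm above the bench. Origin: on the bench, on the bore's axis; z up; its yaw has no visible mark; bore and nut are oiled
- nut (a joint): square steel nut on the bore's floor and axis, 28 mm across flats, 18 mm high (top 32 mm above the bench). Value in rad grows as it turns clockwise seen from above; starts at 0 to 0.35, hard stop (tight) at 1.9; stays where left, takes about 0.15 N m to turn. At value q its faces are turned by -q about z from the pedestal's x and y axes
- extension: loose T-handled steel socket extension, 0.4 to 0.65 kg, 201 mm tall, shaft 18 mm thick. Origin: centre of the socket's open lower end; z up the shaft, x along the crossbar. Socket 52 mm in diameter, 34 mm high, with a square opening 31.5 mm across, 22 mm deep, sides along x and y. Starts upright, crooked on the nut (origin 32 mm above the bench); fits it every quarter turn, 0.13 rad play
- bar_centre (a point): centre of the extension's crossbar, on the shaft axis, 165 mm above its origin. The bar is 12 mm thick, 162 mm long. Turned clockwise by 0.2 to 1.2 rad the socket lines up with the nut and the extension drops 18 mm by its own weight onto the bore's floor (origin 14 mm above the bench); from then on it turns the nut
- bracket: forked metal bracket, fixed: a post 48 mm to +x of the origin carries two level prongs, 8 mm thick, 14 mm wide, tops 140 mm above the bench, with a 26 mm gap between them open to the bracket's -x. They reach 40 mm to -x of the origin and end in 6 mm high upturned tips. Origin: on the bench under the seat; x points to the post, z up
- fork_seat (a point): midway between the prongs at the height of their tops, 140 mm above the bench: where the centre of the collar's underside belongs when the extension is hung; axes as the bracket's
- tray: shallow open stainless tray, loose bystander, 150 x 280 x 45 mm, lies beyond the work area; origin at the centre of its underside; to be left alone
- mug: white mug, loose bystander, 84 mm wide, 100 mm tall; origin at the centre of its underside; to be left alone
- jar: small amber jar with a white cap, loose bystander, 56 mm wide, 75 mm tall; origin at the centre of its underside; to be left alone
- driver: screwdriver with a wooden handle, loose bystander, 160 mm long, lies flat near the robot; origin at the centre of its underside; to be left alone
- dop_block: small wooden block carrying six brass pins, loose bystander, 90 x 60 x 28 mm, pins 35 mm higher; origin at the centre of its underside; to be left alone
- loupe: small black eyepiece loupe, loose bystander, 34 mm wide, 26 mm tall; origin at the centre of its underside; to be left alone
- gem_box: flat black gem box with a pale lid, loose bystander, 75 x 55 x 22 mm; origin at the centre of its underside; to be left alone
- collar_foot (a point): centre of the underside of the extension's guide collar, 80 mm above its origin; the collar is 52 mm in diameter and 25 mm high
- head_top (a point): top centre of the extension's plain round head, 201 mm above its origin; the head is 24 mm in diameter and stands 30 mm above the crossbar: the place to grip it for lifting
Not all that is in view belongs to the job. Leave any brown look-alike of the pedestal alone. Leave any green look-alike of the bracket alone.

How it is judged:
By the outcome, as a careful person would: the job done as asked, in the order asked, and still so for the second after the job is handed in, with the robot touching nothing.
It also fails if it takes over 72 s, if anything falls off the work surface, if the arm or the gripper's body presses on something with over 40 N, if the wrist force passes 120 N, or if a joint passes its speed limit or range.

## Working session

There is one attempt and no reset: what is moved stays moved. The work goes in short steps, Python scripts to look and compute and a tool call to move; the robot and the scene stay as the last step left them, time stands still between calls to the robot, and variables do not carry over. Pictures are saved under pics/ and viewed, on a budget of 10 in all, crops included, one or two more only if the job needs it, and the job is handed in when it is done.

Besides the shell and the picture viewer there is one more tool, called after "Call:" as name(argument=value, ...) on one line, values as JSON. move_arm: Moves the arm, as the interface text tells. Scaled input: -1 to 1 covers 300 mm each way for a shift and pi/2 rad each way for a turn. Its arguments: {"type":"object","properties":{"linear":{"type":"array","items":{"type":"array","items":{"type":"number","minimum":-1,"maximum":1}}},"twist":{"type":"array","items":{"type":"array","items":{"type":"number","minimum":-1,"maximum":1}}},"hand":{"type":"array","items":{"type":"number"}},"force":{"type":"number"}},"required":["linear","twist","hand"]}

```bash
mkdir -p pics; ls; cat > h.py <<'E'
import numpy as np, cv2
from bench import r
from scipy.spatial.transform import Rotation as Ro
def snap(n):
    s=r.snapshot(n); np.savez(''+n+'.npz',**s); return s
def load(n): return dict(np.load(''+n+'.npz'))
def ray(s,u,v):
    p=cv2.undistortPoints(np.array([[[u,v]]],float),s['intrinsics'],s['dist_coeffs'])[0,0]
    return -s['R'].T@s['t'], s['R'].T@np.array([p[0],p[1],1])
def onz(s,u,v,z):
    c,d=ray(s,u,v); return c+d*(z-c[2])/d[2]
def cloud(s):
    v,u=np.mgrid[:480,:640]
    p=cv2.undistortPoints(np.stack([u,v],-1).reshape(-1,1,2).astype(float),s['intrinsics'],s['dist_coeffs'])[:,0]
    z=s['range_z'].reshape(-1,1); P=np.hstack([p*z,z])
    return ((P-s['t'].ravel())@s['R']).reshape(480,640,3)
def proj(s,X): return cv2.projectPoints(np.atleast_2d(np.array(X,float)),cv2.Rodrigues(s['R'])[0],s['t'].astype(float),s['intrinsics'],s['dist_coeffs'])[0][:,0]
def save(im,n): cv2.imwrite('pics/'+n,im[...,::-1])
E
python3 - <<'E'
from h import *
for n in('top','side'):
    s=snap(n); save(s['frame'],n+'0.png'); print(n,-s['R'].T@s['t'],s['R'][2])
print(r.sense())
E
```

```text
pics
top [ 431.71215177  -15.42793372 1179.34872741] [ 0.14553804  0.03473159 -0.98874284]
side [  53.51409836 -814.71270364 1075.18370405] [ 0.39283895  0.6077488  -0.69015864]
{'time': 0.1, 'joint_pos': array([ 6.68986456e+01,  7.51096378e+00,  8.53247664e+01,  5.99982412e-04,
        8.72617537e+01, -4.89398066e+00]), 'qd': array([ 0.04428963, -0.06234817, -0.17847685,  0.08927228, -0.01139371,
        0.01697514]), 'joint_efforts': array([ 7.34950427e-04, -5.70947492e+01, -5.01943874e+01, -2.29605948e-04,
        8.05071410e-03, -1.05046972e-04]), 'tool_pos': array([187.25860176, 569.49540138, 230.33088074]), 'tcp_rot': array([-89.99108636,   0.09707735,  71.79260464]), 'ft_force': array([-0.43019201,  0.57120906,  0.02360631]), 'wrist_torque': array([-0.01193494, -0.0168836 ,  0.05958826]), 'finger_gap': 85.70126512340754}
```

View pics/top0.png

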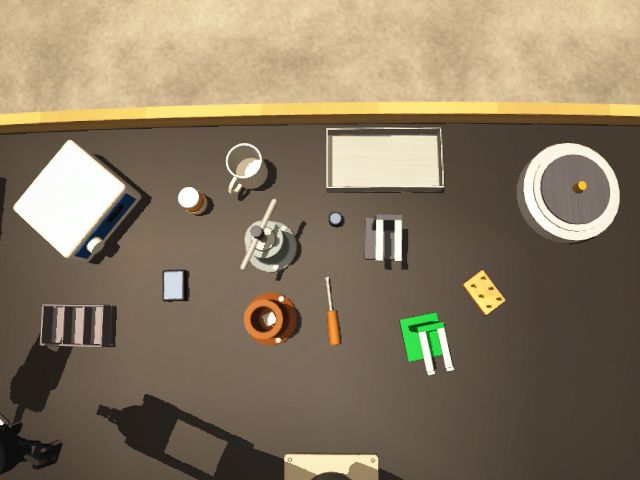

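View pics/side0.png

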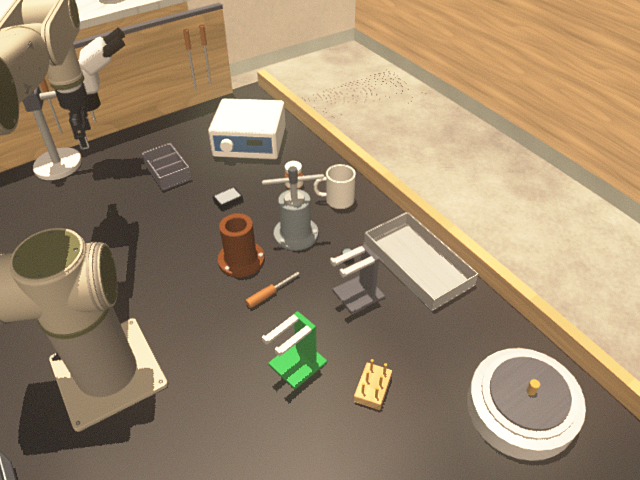

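The candidates are:
- **Pedestal:** grey at top (268,245), holding the T-handle, or a brown look-alike at (270,318). I choose the grey one.
- **Bracket:** grey at (385,240), or a green look-alike at (425,340). I choose the grey one.

Next I measure, with one close crop of the chosen pair.

```bash
python3 - <<'E'
from h import *
T=load('top');S=load('side')
cr=T['frame'][180:290,215:425]; save(cv2.resize(cr,None,fx=3.8,fy=3.8,interpolation=cv2.INTER_CUBIC),'crop.png')
for n,s in(('top',T),('side',S)):
    C=cloud(s); ok=s['range_z']>0
    X,Y,Z=C[...,0],C[...,1],C[...,2]
    u0=onz(T,262,240,200)
    near=ok&(np.hypot(X-u0[0],Y-u0[1])<110)
    for nm,a,b in(('head',225,242),('bar',192,212),('boss',120,137),('flange',9,20)):
        m=near&(Z>a)&(Z<b); P=C[m]
        if len(P)<8: print(n,nm,len(P)); continue
        rect=cv2.minAreaRect(P[:,:2].astype(np.float32)); c=cv2.minEnclosingCircle(P[:,:2].astype(np.float32))
        print(n,nm,len(P),P.mean(0).round(1),'rect',np.round(rect[0],1),np.round(rect[1],1),round(rect[2],1),'circ',np.round(c[0],1),round(c[1],1))
    b0=onz(T,388,240,140)
    near=ok&(np.hypot(X-b0[0],Y-b0[1])<90)
    for a,b in((4,14),(60,120),(132,143),(143,155),(155,200)):
        m=near&(Z>a)&(Z<b); P=C[m]
        if len(P)<8: print(n,a,len(P)); continue
        rect=cv2.minAreaRect(P[:,:2].astype(np.float32))
        print(n,'brk',a,len(P),P.mean(0).round(1),P.min(0).round(),P.max(0).round(),np.round(rect[0],1),np.round(rect[1],1),round(rect[2],1))
E
```

```text
top head 119 [591.7 141.8 233.8] rect [592.2 142.3] [22.3 22.7] 19.4 circ [592.3 142.1] 11.7
top bar 414 [590.9 142.  202.6] rect [591.1 140.2] [ 18.2 160.3] 65.3 circ [592.2 142.5] 80.2
top boss 646 [587.9 136.5 131.2] rect [591.3 142.3] [81.7 83.5] 0.8 circ [592.4 142.5] 42.4
top flange 738 [564.5 124.5  14.9] rect [554.2 132.6] [146.9 160. ] 44.0 circ [559.3 129.9] 92.5
top brk 4 1207 [ 586.1 -121.6    8.4] [ 498. -216.    4.] [676. -37.  14.] [ 584.8 -127.1] [175.  173.9] 56.2
top brk 60 73 [ 631.2 -125.7   92. ] [ 629. -147.   61.] [ 643. -100.  119.] [ 631.2 -121.7] [48.4 11.7] 74.1
top brk 132 517 [ 601.2 -127.7  140.5] [ 542. -156.  132.] [644. -98. 143.] [ 592.6 -125.8] [ 56.2 100.2] 87.4
top brk 143 187 [ 583.7 -125.6  144.7] [ 543. -155.  143.] [641. -98. 154.] [ 592.  -126.5] [54.  99.7] 87.5
top 155 0
side head 62 [593.5 141.2 230.6] rect [594.  143.1] [26.  23.3] 49.2 circ [593.6 142.6] 14.0
side bar 290 [591.5 139.9 199.7] rect [592.4 139.5] [ 20.2 159.2] 64.6 circ [592.4 139.5] 79.6
side boss 482 [589.  134.6 129.6] rect [593.7 140.3] [85.2 82.1] 61.2 circ [592.7 142.8] 44.7
side flange 497 [571.1 121.7  13.7] rect [563.3 142.3] [110.6 180.3] 73.5 circ [563.4 136.9] 94.0
side brk 4 1103 [ 597.  -131.7    9.3] [ 499. -210.    4.] [675. -40.  14.] [ 583.2 -127. ] [165.  167.2] 26.4
side brk 60 230 [ 635.  -139.2   89.5] [ 630. -158.   60.] [646. -99. 120.] [ 633.5 -129.4] [15.7 59.9] 9.8
side brk 132 491 [ 599.1 -130.3  139.1] [ 544. -158.  132.] [649. -97. 143.] [ 596.6 -127.6] [ 59.1 104.1] 88.8
side brk 143 83 [ 583.  -127.9  144.8] [ 544. -155.  143.] [ 642. -101.  150.] [ 593.3 -128.5] [52.2 98.4] 88.6
side 155 0
```

View pics/crop.png

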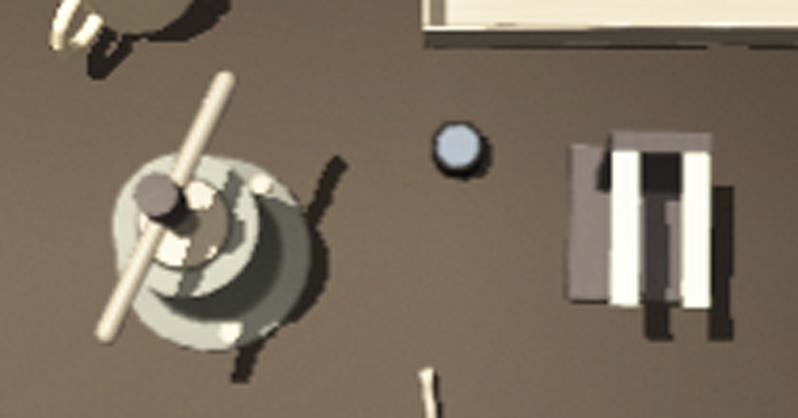

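The crop confirms it: the T-handle stands in the grey pedestal (crop 160,195), and the grey bracket has its post towards +x (crop 660,140) with the prongs open to -x. The pedestal axis is at about (592.3, 142.3). The bar lies along -24.7°. The bracket seat is at about (582.5, -126.8), yaw about -2°.

My plan is to straddle the bar with the fingers, 45° ahead of it counter-clockwise, then turn the tool clockwise.

```bash
cat >> h.py <<'E'
def go(x,y,z,yaw):
    s=r.sense(); p=s['tool_pos']; R=Ro.from_euler('xyz',s['tcp_rot'],degrees=True)
    d=R.inv().apply(np.array([x,y,z])-p)
    t=(R.inv()*Ro.from_euler('xyz',[-90,0,yaw],degrees=True)).as_rotvec()
    print('lin',(d/300).round(3),'tw',(t/(np.pi/2)).round(3),'rows',max(np.linalg.norm(d)/41.7,np.degrees(np.linalg.norm(t))/7.16).round(1))
E
python3 -c "
from h import *
go(390,350,300,46); go(592.3,142.3,300,20)"
```

```text
lin [-0.484 -0.232 -0.871] tw [ 0.     0.287 -0.001] rows 7.4
lin [-0.931 -0.231 -1.727] tw [ 0.     0.575 -0.001] rows 14.2
```

Call:
move_arm(linear=[[-0.06,-0.1,-0.11],[-0.484,-0.23,-0.871],[-0.484,-0.23,-0.871],[-0.484,-0.23,-0.871],[-0.484,-0.23,-0.871],[-0.484,-0.23,-0.871],[-0.484,-0.23,-0.871],[-0.484,-0.23,-0.871],[-0.484,-0.23,-0.871]], twist=[[0,0.04,0],[0,0.287,0],[0,0.287,0],[0,0.287,0],[0,0.287,0],[0,0.287,0],[0,0.287,0],[0,0.287,0],[0,0.287,0]], hand=[0.65,0.65,0.65,0.65,0.65,0.65,0.65,0.65,0.65])

```text
time: 0.85
tool_pos: [393.1, 346.9, 300.2]
tcp_rot: [-90.1, 0.0, 45.7]
ft_force: [0.4, -0.1, 0.2]
finger_gap: 70.4
```

```bash
python3 -c "
from h import *
go(592.3,142.3,300,20)"
```

```text
lin [-0.024  0.003 -0.952] tw [ 0.002  0.285 -0.   ] rows 6.8
```

Call:
move_arm(linear=[[-0.024,0,-0.952],[-0.024,0,-0.952],[-0.024,0,-0.952],[-0.024,0,-0.952],[-0.024,0,-0.952],[-0.024,0,-0.952],[-0.024,0,-0.952],[-0.024,0,-0.952],[-0.024,0,-0.952]], twist=[[0.002,0.285,0],[0.002,0.285,0],[0.002,0.285,0],[0.002,0.285,0],[0.002,0.285,0],[0.002,0.285,0],[0.002,0.285,0],[0.002,0.285,0],[0.002,0.285,0]], hand=[0.65,0.65,0.65,0.65,0.65,0.65,0.65,0.65,0.65])

```text
time: 1.6
tool_pos: [592.9, 141.0, 299.2]
tcp_rot: [-89.9, 0.2, 19.9]
ft_force: [0.5, 1.0, 0.4]
finger_gap: 70.8
```

```bash
python3 - <<'E'
from h import *
go(592.3,142.3,166,20)
s=snap('side'); im=s['frame'][120:260,200:400]; save(cv2.resize(im,None,fx=4,fy=4,interpolation=cv2.INTER_CUBIC),'pre.png')
E
```

```text
lin [0.001 0.444 0.004] tw [-0.001 -0.001 -0.002] rows 3.2
```

View pics/pre.png

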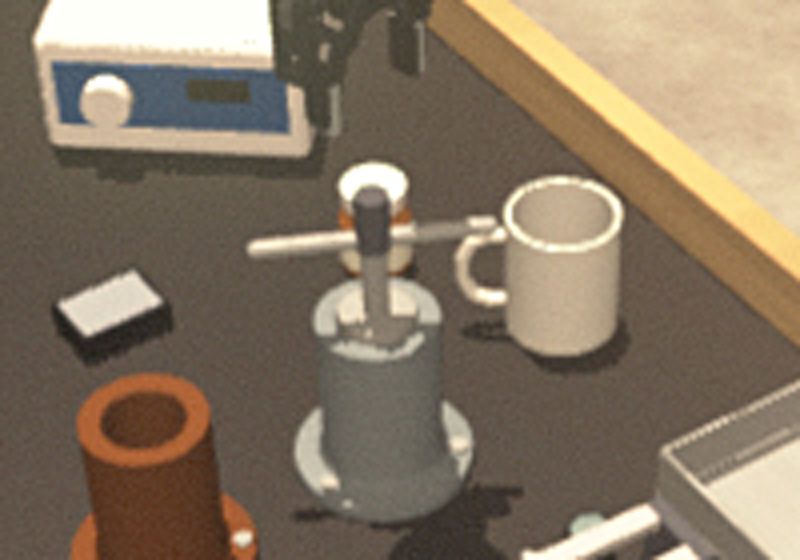

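The side crop shows the fingers (325,110 and 410,50) centred above the head (372,195), one either side of the bar, with nothing in the way. I descend.

Call:
move_arm(linear=[[0,0.12,0.004],[0,0.24,0.004],[0,0.34,0.004],[0,0.42,0.004],[0,0.444,0.004],[0,0.444,0.004]], twist=[[0,0,0],[0,0,0],[0,0,0],[0,0,0],[0,0,0],[0,0,0]], hand=[0.65,0.65,0.65,0.65,0.65,0.65])

```text
time: 2.15
tool_pos: [588.8, 144.8, 163.8]
tcp_rot: [-89.8, 0.4, 20.1]
ft_force: [-0.3, 2.0, -0.4]
finger_gap: 70.6
```

```bash
cat >> h.py <<'E'
def bar(c=(592.3,142.3)):
    # bar direction and height from the two arms beyond the fingers
    for n in('top','side'):
        s=snap(n); C=cloud(s); X,Y,Z=C[...,0],C[...,1],C[...,2]; rr=np.hypot(X-c[0],Y-c[1])
        for a,b in((188,212),(168,188)):
            m=(s['range_z']>0)&(rr>58)&(rr<88)&(Z>a)&(Z<b)
            P=C[m]
            if len(P)<8: continue
            th=np.arctan2(P[:,1]-c[1],P[:,0]-c[0]); z2=np.exp(2j*th).mean()
            print(n,a,len(P),'bar ang',round(np.degrees(np.angle(z2))/2,1),'conc',round(abs(z2),2),'z top',np.percentile(P[:,2],80).round(1))
    s=r.sense(); print(s['time'],s['tool_pos'].round(1),s['tcp_rot'].round(1),'F',s['ft_force'].round(1),'M',s['wrist_torque'].round(2),'J6',s['joint_pos'][5].round(1))
E
python3 -c "
from h import *
bar(); go(592.3,142.3,166,-40)"
```

```text
top 188 97 bar ang -24.8 conc 1.0 z top 204.6
side 188 79 bar ang -24.7 conc 0.99 z top 201.5
2.25 [591.7 144.6 168.2] [-89.9   0.   20. ] F [0.9 1.2 1.8] M [-0.02 -0.02 -0.01] J6 -11.2
lin [-0.001  0.007 -0.008] tw [-0.001  0.667 -0.001] rows 8.4
```

Call:
move_arm(linear=[[0,0.007,-0.008],[0,0.007,-0.008],[0,0.007,-0.008],[0,0.007,-0.008],[0,0.007,-0.008],[0,0.007,-0.008],[0,0.007,-0.008],[0,0.007,-0.008],[0,0.007,-0.008],[0,0.007,-0.008],[0,0.007,-0.008],[0,0.007,-0.008]], twist=[[0,0.05,0],[0,0.1,0],[0,0.15,0],[0,0.2,0],[0,0.25,0],[0,0.3,0],[0,0.35,0],[0,0.4,0],[0,0.45,0],[0,0.5,0],[0,0.55,0],[0,0.6,0]], hand=[0.65,0.65,0.65,0.65,0.65,0.65,0.65,0.65,0.65,0.65,0.65,0.65])

```text
time: 3.25
tool_pos: [594.2, 143.1, 169.7]
tcp_rot: [-89.8, -0.1, -34.2]
ft_force: [0.3, -0.1, -0.5]
finger_gap: 70.6
```

```bash
python3 -c "
from h import *
bar(); go(592.3,142.3,166,-70)"
```

```text
top 188 90 bar ang -61.9 conc 1.0 z top 204.4
side 188 43 bar ang -62.6 conc 1.0 z top 201.9
3.35 [594.  143.  169.3] [-89.8  -0.1 -34. ] F [ 0.3 -0.3  0.4] M [-0.02  0.    0.04] J6 42.7
lin [-0.004  0.011 -0.005] tw [-0.003  0.4    0.   ] rows 5.0
```

The bar is following, 28° behind the tool, and hasn't dropped yet. I keep turning.

Call:
move_arm(linear=[[-0.002,0.011,-0.005],[-0.003,0.011,-0.005],[-0.003,0.011,-0.005],[-0.003,0.011,-0.005],[-0.003,0.011,-0.005],[-0.003,0.011,-0.005],[-0.003,0.011,-0.005],[-0.003,0.011,-0.005],[-0.003,0.011,-0.005],[-0.003,0.011,-0.005]], twist=[[0,0.03,0],[0,0.07,0],[0,0.11,0],[0,0.15,0],[0,0.19,0],[0,0.23,0],[0,0.27,0],[0,0.31,0],[0,0.35,0],[0,0.37,0]], hand=[0.65,0.65,0.65,0.65,0.65,0.65,0.65,0.65,0.65,0.65])

```text
time: 4.18
tool_pos: [593.6, 142.5, 168.3]
tcp_rot: [-89.6, -0.0, -67.3]
ft_force: [0.5, -1.2, 0.9]
finger_gap: 70.2
```

```bash
python3 -c "
from h import *
bar(); go(592.3,142.3,152,-78)"
```

```text
top 168 59 bar ang 86.6 conc 0.99 z top 186.2
side 168 36 bar ang 86.7 conc 1.0 z top 184.5
4.2833 [593.6 142.5 168.1] [-89.6  -0.  -67.2] F [ 0.5 -1.   0.8] M [-0.05 -0.06  0.14] J6 75.8
lin [-0.001  0.054 -0.005] tw [-0.005  0.12  -0.   ] rows 1.5
```

It has dropped: the bar top is now at 185 mm, 18 mm lower. The last joint has too little range left for the whole tightening, so I re-engage half a turn back.

Call:
move_arm(linear=[[0,0,0],[0,-0.06,0],[0,-0.17,0],[0,-0.25,0],[0,-0.25,0],[0,-0.25,0],[0,-0.25,0],[0,-0.25,0],[0,-0.25,0],[0,-0.25,0],[0,-0.25,0],[0,-0.25,0]], twist=[[0,-0.07,0],[0,-0.1,0],[0,-0.1,0],[0,-0.15,0],[0,-0.22,0],[0,-0.3,0],[0,-0.38,0],[0,-0.46,0],[0,-0.54,0],[0,-0.62,0],[0,-0.7,0],[0,-0.78,0]], hand=[0.65,0.65,0.65,0.65,0.65,0.65,0.65,0.65,0.65,0.65,0.65,0.65])

```text
time: 5.28
tool_pos: [593.5, 142.5, 244.4]
tcp_rot: [-89.9, -0.5, 3.3]
ft_force: [-0.1, 0.0, 0.3]
finger_gap: 70.5
```

Call:
move_arm(linear=[[0,0,0],[0,0,0],[0,0,0],[0,0,0],[0,0,0],[0,0,0],[0,0,0],[0,0,0],[0,0,0],[0,0,0],[0,0,0],[0,0,0]], twist=[[0,-0.08,0],[0,-0.16,0],[0,-0.24,0],[0,-0.32,0],[0,-0.4,0],[0,-0.48,0],[0,-0.56,0],[0,-0.64,0],[0,-0.72,0],[0,-0.8,0],[0,-0.88,0],[0,-0.96,0]], hand=[0.65,0.65,0.65,0.65,0.65,0.65,0.65,0.65,0.65,0.65,0.65,0.65])

```text
time: 6.28
tool_pos: [593.8, 142.8, 245.7]
tcp_rot: [-90.6, -0.2, 89.2]
ft_force: [-0.0, 0.3, 0.2]
finger_gap: 70.6
```

```bash
python3 -c "
from h import *
bar(); go(592.3,142.3,238,128)"
```

```text
top 168 72 bar ang 87.3 conc 0.99 z top 186.4
side 168 61 bar ang 87.6 conc 1.0 z top 183.6
6.3833 [593.8 142.7 245.6] [-90.6  -0.2  89. ] F [0.4 0.1 0.5] M [-0.03 -0.02  0.03] J6 -80.3
lin [-0.002  0.025  0.005] tw [ 0.007 -0.433 -0.   ] rows 5.4
```

Call:
move_arm(linear=[[-0.002,0.02,0.005],[-0.002,0.02,0.005],[-0.002,0.02,0.005],[-0.002,0.02,0.005],[-0.002,0.02,0.005],[-0.002,0.02,0.005],[-0.002,0.02,0.005],[-0.002,0.02,0.005]], twist=[[0.007,-0.08,0],[0.007,-0.16,0],[0.007,-0.24,0],[0.007,-0.32,0],[0.007,-0.4,0],[0.007,-0.433,0],[0.007,-0.433,0],[0.007,-0.433,0]], hand=[0.65,0.65,0.65,0.65,0.65,0.65,0.65,0.65])

```text
time: 7.05
tool_pos: [592.5, 142.3, 240.1]
tcp_rot: [-90.0, 0.0, 127.7]
ft_force: [1.0, 0.2, 0.7]
finger_gap: 71.0
```

```bash
python3 -c "
from h import *
bar(); go(592.3,142.3,153,128)"
```

```text
top 168 60 bar ang 86.8 conc 0.99 z top 186.0
side 168 64 bar ang 87.5 conc 0.99 z top 184.3
7.15 [592.5 142.2 239.9] [-90.    0.  127.8] F [0.  0.5 0.3] M [-0.04  0.01 -0.06] J6 -119.1
lin [0.001 0.29  0.   ] tw [-0.    -0.002 -0.   ] rows 2.1
```

Call:
move_arm(linear=[[0,0.1,0],[0,0.19,0],[0,0.26,0],[0,0.29,0],[0,0.29,0],[0,0.29,0]], twist=[[0,0,0],[0,0,0],[0,0,0],[0,0,0],[0,0,0],[0,0,0]], hand=[0.65,0.65,0.65,0.65,0.65,0.65])

```text
time: 7.65
tool_pos: [592.6, 142.2, 153.4]
tcp_rot: [-90.0, 0.0, 127.7]
ft_force: [0.2, 0.5, 0.3]
finger_gap: 70.7
```

Call:
move_arm(linear=[[0,0,0],[0,0,0],[0,0,0],[0,0,0],[0,0,0],[0,0,0],[0,0,0],[0,0,0],[0,0,0],[0,0,0],[0,0,0],[0,0,0]], twist=[[0,0.05,0],[0,0.1,0],[0,0.15,0],[0,0.2,0],[0,0.25,0],[0,0.3,0],[0,0.35,0],[0,0.4,0],[0,0.45,0],[0,0.5,0],[0,0.55,0],[0,0.6,0]], hand=[0.65,0.65,0.65,0.65,0.65,0.65,0.65,0.65,0.65,0.65,0.65,0.65])

```text
time: 8.65
tool_pos: [593.9, 142.5, 156.3]
tcp_rot: [-90.2, -0.1, 73.5]
ft_force: [-0.9, 0.5, 1.1]
finger_gap: 70.2
```

```bash
python3 -c "
from h import *
bar(); go(592.3,142.3,153,50)"
```

```text
top 168 54 bar ang 49.6 conc 1.0 z top 186.8
side 168 36 bar ang 49.9 conc 0.99 z top 184.1
8.75 [593.9 142.5 156.1] [-90.2  -0.1  73.6] F [-0.4  1.   1.1] M [0.07 0.1  0.06] J6 -64.9
lin [-0.002  0.01   0.005] tw [0.002 0.262 0.001] rows 3.3
```

Call:
move_arm(linear=[[-0.002,0.01,0.005],[-0.002,0.01,0.005],[-0.002,0.01,0.005],[-0.002,0.01,0.005],[-0.002,0.01,0.005],[-0.002,0.01,0.005],[-0.002,0.01,0.005],[-0.002,0.01,0.005],[-0.002,0.01,0.005]], twist=[[0,0.05,0],[0,0.1,0],[0,0.15,0],[0,0.2,0],[0,0.25,0],[0,0.3,0],[0,0.35,0],[0,0.4,0],[0,0.4,0]], hand=[0.65,0.65,0.65,0.65,0.65,0.65,0.65,0.65,0.65])

```text
time: 9.5
tool_pos: [593.2, 143.1, 155.1]
tcp_rot: [-90.1, -0.3, 37.6]
ft_force: [-1.3, 1.0, 1.2]
finger_gap: 70.4
```

```bash
python3 -c "
from h import *
bar(); go(592.3,142.3,153,30)"
```

```text
side 188 12 bar ang 35.4 conc 0.95 z top 211.6
side 168 65 bar ang 11.5 conc 0.99 z top 184.2
9.6 [593.1 142.8 154.5] [-90.2  -0.3  37.9] F [0.2 2.8 1.4] M [0.36 0.02 0.14] J6 -29.1
lin [-0.003  0.005  0.   ] tw [0.002 0.087 0.003] rows 1.1
```

Call:
move_arm(linear=[[-0.003,0.005,0],[-0.003,0.005,0],[-0.003,0.005,0],[-0.003,0.005,0],[-0.003,0.005,0],[-0.003,0.005,0]], twist=[[0,0.03,0],[0,0.06,0],[0,0.09,0],[0,0.12,0],[0,0.14,0],[0,0.14,0]], hand=[0.65,0.65,0.65,0.65,0.65,0.65])

```text
time: 10.1
tool_pos: [593.1, 143.1, 154.1]
tcp_rot: [-90.1, -0.4, 25.4]
ft_force: [-1.1, 5.0, 2.3]
finger_gap: 70.4
```

```bash
python3 -c "
from h import *
bar()"
```

```text
top 168 19 bar ang -1.2 conc 1.0 z top 186.5
side 188 16 bar ang 22.1 conc 0.94 z top 211.4
side 168 71 bar ang -0.6 conc 0.99 z top 183.9
10.2 [593.  142.9 153.9] [-90.1  -0.4  25.5] F [-0.2  4.7  2.4] M [ 0.83 -0.02  0.25] J6 -16.8
```

Call:
move_arm(linear=[[0,0,0],[0,0,0],[0,0,0],[0,0,0],[0,0,0],[0,0,0]], twist=[[0,0.03,0],[0,0.06,0],[0,0.09,0],[0,0.12,0],[0,0.14,0],[0,0.14,0]], hand=[0.65,0.65,0.65,0.65,0.65,0.65])

```text
time: 10.7
tool_pos: [593.0, 143.6, 154.0]
tcp_rot: [-90.0, -0.5, 13.0]
ft_force: [-0.4, 5.9, 0.4]
finger_gap: 70.4
```

```bash
python3 -c "
from h import *
bar(); go(592.3,142.3,153,5)"
```

```text
top 168 48 bar ang -10.0 conc 0.99 z top 186.7
side 188 17 bar ang 10.3 conc 0.95 z top 211.5
side 168 74 bar ang -11.4 conc 0.99 z top 184.0
10.8 [593.  143.6 154. ] [-90.   -0.5  13.1] F [-0.8  5.5  1.2] M [0.81 0.07 1.17] J6 -4.4
lin [-0.003  0.003 -0.004] tw [-0.001  0.09   0.005] rows 1.1
```

Torque jumped to 1.17 N m, so the stop has probably been reached. One more small push to confirm.

Call:
move_arm(linear=[[0,0,0],[0,0,0],[0,0,0],[0,0,0]], twist=[[0,0.015,0],[0,0.03,0],[0,0.045,0],[0,0.045,0]], hand=[0.65,0.65,0.65,0.65])

```text
time: 11.13
tool_pos: [592.9, 143.8, 154.0]
tcp_rot: [-89.9, -0.5, 9.1]
ft_force: [0.5, 3.4, 0.9]
finger_gap: 70.3
```

```bash
python3 -c "
from h import *
bar()"
```

```text
top 168 40 bar ang -13.2 conc 0.99 z top 186.7
side 188 14 bar ang 7.8 conc 0.95 z top 211.1
side 168 75 bar ang -14.4 conc 0.99 z top 183.9
11.2333 [593.  143.8 154.1] [-89.9  -0.5   9.2] F [-1.5  5.   0.8] M [0.61 0.16 2.36] J6 -0.4
```

Call:
move_arm(linear=[[0,0,0],[0,0,0],[0,0,0],[0,0,0],[0,0,0]], twist=[[0,0.015,0],[0,0.03,0],[0,0.045,0],[0,0.055,0],[0,0.055,0]], hand=[0.65,0.65,0.65,0.65,0.65])

```text
time: 11.65
tool_pos: [592.9, 143.9, 154.1]
tcp_rot: [-89.9, -0.4, 4.2]
ft_force: [-0.2, 3.8, 0.7]
finger_gap: 70.7
```

```bash
python3 -c "
from h import *
bar()"
```

```text
top 168 41 bar ang -18.2 conc 0.99 z top 185.6
side 188 13 bar ang 3.1 conc 0.95 z top 211.1
side 168 77 bar ang -18.5 conc 0.99 z top 184.0
11.75 [592.9 143.9 154. ] [-89.9  -0.4   4.2] F [-0.6  4.5  0.3] M [0.62 0.03 3.59] J6 4.5
```

The stop is reached: torque climbs steadily to 3.6 N m, over twenty times the turning torque, and the small springy give is in the stop. I back off, rise and turn perpendicular to the bar.

Call:
move_arm(linear=[[0,0,0],[0,0,0],[0,0,0],[0,0,0],[0,-0.06,0],[0,-0.15,0],[0,-0.26,0],[0,-0.3,0],[0,-0.3,0],[0,-0.3,0],[0,-0.3,0],[0,-0.3,0]], twist=[[0,-0.06,0],[0,-0.13,0],[0,-0.2,0],[0,-0.25,0],[0,-0.27,0],[0,-0.27,0],[0,-0.3,0],[0,-0.37,0],[0,-0.45,0],[0,-0.53,0],[0,-0.61,0],[0,-0.69,0]], hand=[0.65,0.65,0.65,0.65,0.65,0.65,0.65,0.65,0.65,0.65,0.65,0.65])

```text
time: 12.75
tool_pos: [592.5, 142.2, 244.0]
tcp_rot: [-90.3, -0.3, 66.2]
ft_force: [0.3, 0.5, -0.4]
finger_gap: 70.6
```

```bash
python3 - <<'E'
from h import *
bar()
s=load('top');C=cloud(s);Z=C[...,2];m=(s['range_z']>0)&(np.hypot(C[...,0]-592.3,C[...,1]-142.3)<20)&(Z>205)&(Z<222)
P=C[m];print(len(P),P.mean(0).round(1) if len(P) else '')
go(592.3,142.3,240,76)
E
```

```text
side 168 75 bar ang -7.0 conc 0.99 z top 184.2
12.85 [592.4 142.4 243.9] [-90.3  -0.3  66.1] F [-0.7 -1.3 -0.8] M [-0.03  0.01 -0.02] J6 -57.4
0 
lin [-0.     0.013  0.   ] tw [ 0.004 -0.11   0.003] rows 1.4
```

The bar has sprung back to -7°, about where the stop began to be felt. As cheap insurance I nudge it gently against the stop again and release slowly.

Call:
move_arm(linear=[[0,0,0],[0,0,0],[0,0,0],[0,0,0],[0,0.06,0],[0,0.16,0],[0,0.25,0],[0,0.3,0],[0,0.3,0],[0,0.3,0]], twist=[[0.003,0.07,0.003],[0.003,0.15,0.003],[0.003,0.23,0.003],[0.003,0.27,0.003],[0.003,0.27,0.003],[0.003,0.27,0.003],[0.003,0.27,0.003],[0.003,0.27,0.003],[0.003,0.27,0.003],[0.003,0.27,0.003]], hand=[0.65,0.65,0.65,0.65,0.65,0.65,0.65,0.65,0.65,0.65])

```text
time: 13.68
tool_pos: [592.4, 141.9, 152.9]
tcp_rot: [-89.9, 0.1, 41.5]
ft_force: [0.4, -0.1, 0.7]
finger_gap: 70.3
```

```bash
python3 -c "
from h import *
bar(); go(592.3,142.3,154,13.5)"
```

```text
top 168 60 bar ang -6.6 conc 0.99 z top 186.0
side 188 12 bar ang 42.8 conc 0.96 z top 211.8
side 168 75 bar ang -7.5 conc 0.99 z top 183.9
13.7833 [594.1 142.4 155.7] [-90.1  -0.2  41.6] F [-0.   0.5  0.8] M [ 0.01  0.06 -0.  ] J6 -33.0
lin [-0.005  0.006  0.004] tw [0.    0.312 0.002] rows 3.9
```

Call:
move_arm(linear=[[-0.003,0.006,0.003],[-0.003,0.006,0.003],[-0.003,0.006,0.003],[-0.003,0.006,0.003],[-0.003,0.006,0.003],[-0.003,0.006,0.003],[-0.003,0.006,0.003],[-0.003,0.006,0.003],[-0.003,0.006,0.003],[-0.003,0.006,0.003]], twist=[[0,0.06,0],[0,0.12,0],[0,0.17,0],[0,0.21,0],[0,0.24,0],[0,0.26,0],[0,0.28,0],[0,0.295,0],[0,0.305,0],[0,0.305,0]], hand=[0.65,0.65,0.65,0.65,0.65,0.65,0.65,0.65,0.65,0.65])

```text
time: 14.62
tool_pos: [594.3, 143.4, 156.4]
tcp_rot: [-90.0, -0.4, 14.1]
ft_force: [0.5, 5.2, 6.5]
finger_gap: 70.7
```

```bash
python3 -c "
from h import *
bar()"
```

```text
top 168 50 bar ang -8.7 conc 1.0 z top 186.8
side 168 78 bar ang -10.3 conc 0.99 z top 184.5
14.7167 [594.3 143.3 156.5] [-90.   -0.4  14.2] F [-0.   4.3  7.3] M [ 0.72 -0.    0.99] J6 -5.5
```

Same stop, 1 N m at the same bar angle. Now a slow release, then rise and turn to grip.

Call:
move_arm(linear=[[0,0,0],[0,0,0],[0,0,0],[0,0,0],[0,0,0],[0,0,0],[0,-0.06,0],[0,-0.16,0],[0,-0.26,0],[0,-0.28,0],[0,-0.28,0],[0,-0.28,0]], twist=[[0,-0.015,0],[0,-0.03,0],[0,-0.045,0],[0,-0.07,0],[0,-0.12,0],[0,-0.17,0],[0,-0.17,0],[0,-0.17,0],[0,-0.2,0],[0,-0.27,0],[0,-0.35,0],[0,-0.43,0]], hand=[0.65,0.65,0.65,0.65,0.65,0.65,0.65,0.65,0.65,0.65,0.65,0.65])

```text
time: 15.72
tool_pos: [594.5, 142.5, 242.0]
tcp_rot: [-90.4, -0.4, 53.1]
ft_force: [-0.0, -0.5, -1.1]
finger_gap: 70.3
```

```bash
python3 -c "
from h import *
bar(); go(592.3,142.3,240,82)"
```

```text
side 168 75 bar ang -7.4 conc 0.99 z top 184.2
15.8167 [593.9 142.5 240.6] [-90.3  -0.4  52.9] F [0.1 0.3 0.8] M [ 0.03 -0.06 -0.02] J6 -44.3
lin [-0.004  0.002  0.004] tw [ 0.004 -0.323  0.003] rows 4.1
```

Call:
move_arm(linear=[[-0.004,0,0.004],[-0.004,0,0.004],[-0.004,0,0.004],[-0.004,0,0.004],[-0.004,0.02,0.004],[-0.004,0.1,0.004],[-0.004,0.17,0.004],[-0.004,0.205,0.004],[-0.004,0.205,0.004],[-0.004,0.205,0.004]], twist=[[0.003,-0.08,0.003],[0.003,-0.16,0.003],[0.003,-0.24,0.003],[0.003,-0.31,0.003],[0.003,-0.323,0.003],[0.003,-0.323,0.003],[0.003,-0.323,0.003],[0.003,-0.323,0.003],[0.003,-0.323,0.003],[0.003,-0.323,0.003]], hand=[0.65,0.65,0.65,0.65,0.65,0.65,0.65,0.65,0.65,0.65])

```text
time: 16.65
tool_pos: [592.1, 142.1, 178.4]
tcp_rot: [-90.0, 0.0, 81.9]
ft_force: [0.6, 0.6, 1.1]
finger_gap: 70.3
```

```bash
python3 -c "
from h import *
bar(); go(592.3,142.3,178,82)"
```

```text
top 168 43 bar ang -7.7 conc 1.0 z top 186.5
side 168 74 bar ang -7.1 conc 0.99 z top 183.5
16.75 [593.4 142.4 180.6] [-90.2  -0.   81.9] F [-0.5  0.2  0.7] M [-0.01 -0.06  0.  ] J6 -73.2
lin [-0.001  0.009  0.004] tw [ 0.002 -0.001  0.   ] rows 0.1
```

Call:
move_arm(linear=[[0,0.006,0.003],[0,0.006,0.003],[0,0.006,0.003],[0,0.006,0.003],[0,0.006,0.003],[0,0.006,0.003],[0,0.006,0.003],[0,0.006,0.003],[0,0.006,0.003],[0,0.006,0.003]], twist=[[0,0,0],[0,0,0],[0,0,0],[0,0,0],[0,0,0],[0,0,0],[0,0,0],[0,0,0],[0,0,0],[0,0,0]], hand=[0.2,-0.2,-0.6,-1,-1,-1,-1,-1,-1,-1], force=80)

```text
time: 17.58
tool_pos: [593.1, 143.2, 179.7]
tcp_rot: [-90.3, -0.1, 81.9]
ft_force: [0.1, 4.3, 6.0]
finger_gap: 22.3
```

```bash
python3 -c "
from h import *
bar(); go(592.3,142.3,240,82);go(592.3,142.3,320,82)"
```

```text
top 168 29 bar ang -7.2 conc 1.0 z top 186.7
side 168 74 bar ang -6.5 conc 0.99 z top 183.8
17.6833 [593.1 143.2 179.7] [-90.3  -0.1  81.9] F [-0.4  5.   6. ] M [ 1.02 -0.07  0.03] J6 -73.2
lin [-0.003 -0.201  0.001] tw [ 0.003 -0.001  0.001] rows 1.4
lin [-0.003 -0.468 -0.   ] tw [ 0.003 -0.001  0.001] rows 3.4
```

Head gripped (22.3 mm). Lift straight up.

Call:
move_arm(linear=[[0,-0.02,0],[0,-0.05,0],[0,-0.09,0],[0,-0.13,0],[0,-0.18,0],[0,-0.23,0],[0,-0.28,0],[0,-0.33,0],[0,-0.38,0],[0,-0.43,0],[0,-0.46,0],[0,-0.46,0]], twist=[[0,0,0],[0,0,0],[0,0,0],[0,0,0],[0,0,0],[0,0,0],[0,0,0],[0,0,0],[0,0,0],[0,0,0],[0,0,0],[0,0,0]], hand=[-1,-1,-1,-1,-1,-1,-1,-1,-1,-1,-1,-1])

```text
time: 18.68
tool_pos: [593.0, 142.6, 320.3]
tcp_rot: [-90.4, -0.1, 81.9]
ft_force: [1.6, 1.0, -4.4]
finger_gap: 22.5
```

```bash
python3 - <<'E'
from h import *
s=snap('side'); st=r.sense(); print(st['tool_pos'],st['tcp_rot'],st['ft_force'],st['finger_gap'],st['time'])
save(cv2.resize(s['frame'][40:340,200:500],None,fx=2,fy=2),'lift.png')
T=snap('top')
for n,s in(('top',T),('side',s)):
    C=cloud(s);Z=C[...,2];m=(s['range_z']>0)&(np.hypot(C[...,0]-592,C[...,1]-142)<100)&(Z>305)&(Z<330); 
    if m.sum(): print(n,m.sum(),np.percentile(C[m][:,2],[20,50,90]))
p=st['tool_pos']; go(500,0,p[2]+12,82);go(500,-127.5,p[2]+12,82)
E
```

```text
[592.70355554 142.68554708 318.64769679] [-9.03542269e+01 -8.10011909e-02  8.19097208e+01] [-0.16901628  0.05243723 -3.85355156] 22.582444922236316 18.7333
top 2 [321.32782106 321.64333364 322.06401709]
side 321 [318.5296637  322.50599828 326.55554733]
lin [-0.514 -0.046  0.237] tw [ 0.003 -0.001  0.001] rows 4.1
lin [-0.935 -0.046  0.178] tw [ 0.003 -0.001  0.001] rows 6.9
```

View pics/lift.png

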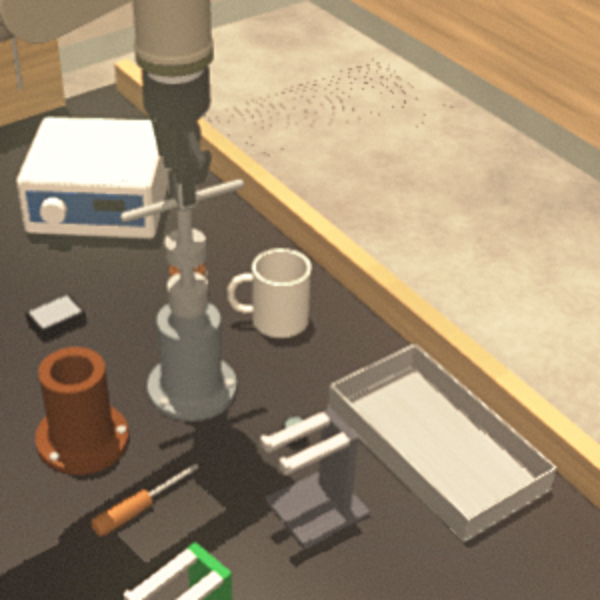

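The extension hangs straight in the gripper (bar at 185,198, socket at 187,290), and its lower end is above the boss. I move in front of the bracket.

Call:
move_arm(linear=[[0,-0.046,0],[-0.06,-0.046,0.012],[-0.16,-0.046,0.03],[-0.27,-0.046,0.05],[-0.38,-0.046,0.072],[-0.49,-0.046,0.093],[-0.6,-0.046,0.114],[-0.7,-0.046,0.133],[-0.8,-0.046,0.152],[-0.88,-0.046,0.168],[-0.935,-0.046,0.178],[-0.935,-0.046,0.178]], twist=[[0,0,0],[0,0,0],[0,0,0],[0,0,0],[0,0,0],[0,0,0],[0,0,0],[0,0,0],[0,0,0],[0,0,0],[0,0,0],[0,0,0]], hand=[-1,-1,-1,-1,-1,-1,-1,-1,-1,-1,-1,-1])

```text
time: 19.78
tool_pos: [498.4, -130.6, 330.4]
tcp_rot: [-90.2, 0.0, 81.7]
ft_force: [0.0, 0.0, -5.0]
finger_gap: 22.4
```

```bash
python3 - <<'E'
from h import *
go(498,-127,243,82); st=r.sense();p=st['tool_pos'];print(p,st['tcp_rot'],st['time'])
z0=p[2]-165.7
# bracket prongs again, now unshadowed; shaft/collar axis from side view + bar
for n in('top','side'):
    s=snap(n);C=cloud(s);X,Y,Z=C[...,0],C[...,1],C[...,2];ok=s['range_z']>0
    f=s['frame'].astype(int)
    m=ok&(X>536)&(X<632)&(abs(Y+127)<45)&(Z>134)&(Z<150)
    for nm,q in(('L',m&(Y>-127)),('R',m&(Y<-127))):
        P=C[q]; 
        if len(P)<20: print(n,nm,len(P)); continue
        rc=cv2.minAreaRect(P[:,:2].astype(np.float32)); l=np.polyfit(P[:,0],P[:,1],1)
        print(n,nm,len(P),'rect',np.round(rc[0],1),np.round(rc[1],1),round(rc[2],1),'y at 583',np.polyval(l,583).round(1),'slope deg',np.degrees(l[0]).round(1),'xmin',P[:,0].min().round(1))
    for a,b,nm in((z0+2,z0+32,'socket'),(z0+82,z0+103,'collar'),(z0+38,z0+76,'shaft')):
        q=ok&(np.hypot(X-p[0],Y-p[1])<45)&(Z>a)&(Z<b);P=C[q]
        if len(P)>20: print(n,nm,len(P),P.mean(0).round(1),P.min(0).round(1),P.max(0).round(1))
E
```

```text
lin [0.012 0.291 0.004] tw [ 0.002 -0.003 -0.   ] rows 2.1
[ 498.38137308 -130.58731246  330.36234142] [-9.01516184e+01  2.84304894e-02  8.17045382e+01] 19.7833
top L 206 rect [ 594.1 -102.4] [25.  84.2] 74.2 y at 583 -104.7 slope deg -5.9 xmin 550.3
top R 2
side L 193 rect [ 589.5 -107.6] [22.1 86.4] 82.8 y at 583 -108.8 slope deg -1.2 xmin 545.6
side R 242 rect [ 587.5 -146. ] [18.2 88.3] 88.5 y at 583 -147.4 slope deg -1.6 xmin 543.4
side socket 231 [ 490.8 -143.7  183. ] [ 473.5 -156.3  166.7] [ 524.8 -108.   196.6]
side collar 220 [ 492.3 -143.6  259.4] [ 473.3 -157.7  246.8] [ 525.6 -103.6  267.6]
side shaft 68 [ 496.  -135.3  213.8] [ 478.4 -145.3  202.8] [ 507.2 -127.   227. ]
```

Call:
move_arm(linear=[[0.012,0.05,0.002],[0.012,0.14,0.002],[0.012,0.22,0.002],[0.012,0.27,0.002],[0.012,0.291,0.002],[0.012,0.291,0.002],[0.012,0.291,0.002]], twist=[[0,0,0],[0,0,0],[0,0,0],[0,0,0],[0,0,0],[0,0,0],[0,0,0]], hand=[-1,-1,-1,-1,-1,-1,-1])

```text
time: 20.47
tool_pos: [500.0, -123.6, 243.7]
tcp_rot: [-90.2, -0.1, 81.9]
ft_force: [0.8, -1.1, -3.8]
finger_gap: 22.3
```

```bash
python3 - <<'E'
from h import *
s=snap('side'); save(cv2.resize(s['frame'][180:330,240:440],None,fx=4,fy=4,interpolation=cv2.INTER_CUBIC),'front.png')
st=r.sense();print(st['tool_pos'],st['tcp_rot'])
go(540,-127,243,82);go(583,-127.5,243,82)
E
```

```text
[ 500.42306581 -123.95249813  244.55514613] [-9.02907821e+01 -6.47507413e-02  8.18534073e+01]
lin [ 0.009  0.006 -0.132] tw [ 0.003 -0.002  0.001] rows 1.0
lin [ 0.027  0.007 -0.274] tw [ 0.003 -0.002  0.001] rows 2.0
```

View pics/front.png

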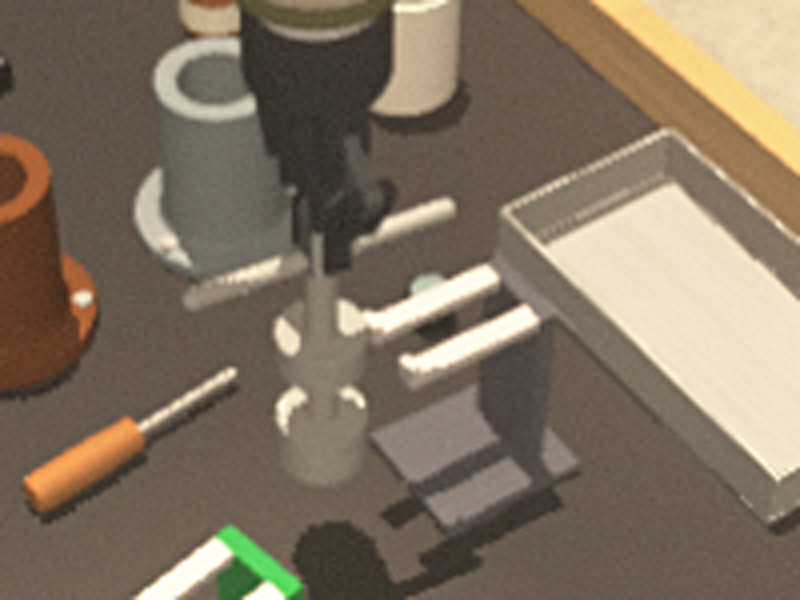

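The extension (323,330) stands in front of the prongs: collar above the tip height, socket below. I advance in two stages.

Call:
move_arm(linear=[[0.0,0.006,-0.02],[-0.002,0.006,-0.05],[-0.002,0.006,-0.08],[-0.002,0.006,-0.08],[-0.002,0.006,-0.08]], twist=[[0.003,0,0],[0.003,0,0],[0.003,0,0],[0.003,0,0],[0.003,0,0]], hand=[-1,-1,-1,-1,-1])

```text
time: 20.93
tool_pos: [524.8, -128.1, 242.9]
tcp_rot: [-90.0, -0.1, 81.9]
ft_force: [-1.0, 0.2, -4.7]
finger_gap: 22.2
```

```bash
python3 - <<'E'
from h import *
r.snapshot('side')
st=r.sense();print(st['tool_pos'],st['tcp_rot'])
go(550,-127,243,82);go(583,-127.3,243,82)
E
```

```text
[ 524.36201694 -128.01621044  242.79193277] [-8.99911113e+01 -6.81100311e-02  8.18558422e+01]
lin [ 0.015 -0.001 -0.084] tw [-0.    -0.002  0.001] rows 0.6
lin [ 0.03  -0.001 -0.193] tw [-0.    -0.002  0.001] rows 1.4
```

Call:
move_arm(linear=[[0.005,0,-0.02],[0.01,0,-0.045],[0.015,0,-0.07],[0.019,0,-0.1],[0.023,0,-0.13],[0.027,0,-0.16],[0.03,0,-0.185],[0.03,0,-0.193],[0.03,0,-0.193],[0.03,0,-0.193]], twist=[[0,0,0],[0,0,0],[0,0,0],[0,0,0],[0,0,0],[0,0,0],[0,0,0],[0,0,0],[0,0,0],[0,0,0]], hand=[-1,-1,-1,-1,-1,-1,-1,-1,-1,-1])

```text
time: 21.82
tool_pos: [582.9, -127.3, 242.5]
tcp_rot: [-90.0, -0.1, 81.9]
ft_force: [-0.2, 0.4, -5.0]
finger_gap: 22.2
```

```bash
python3 - <<'E'
from h import *
s=snap('side'); save(cv2.resize(s['frame'][180:330,240:440],None,fx=4,fy=4,interpolation=cv2.INTER_CUBIC),'in.png')
st=r.sense();print(st['tool_pos'],st['tcp_rot'],st['ft_force'],st['wrist_torque'])
go(583,-127.3,226,82)
E
```

```text
[ 582.74893748 -127.3113571   242.61633344] [-8.99588070e+01 -6.88307638e-02  8.18574175e+01] [-0.08278348  0.57682723 -4.80734565] [ 0.01806551 -0.01882041 -0.00844751]
lin [ 0.     0.055 -0.001] tw [-0.    -0.002  0.001] rows 0.4
```

View pics/in.png

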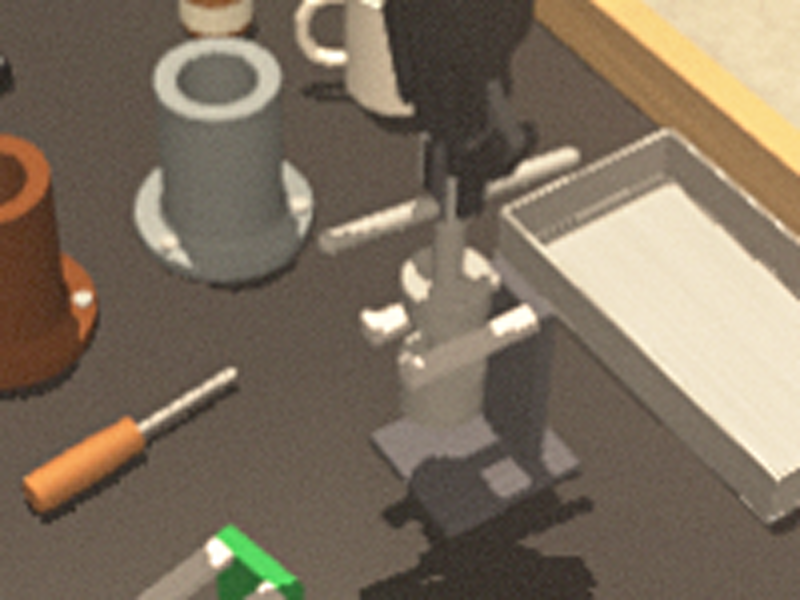

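The shaft is between the prongs (450,310) with no side force. I lower until the weight comes off.

Call:
move_arm(linear=[[0,0.01,0],[0,0.02,0],[0,0.03,0],[0,0.038,0],[0,0.046,0],[0,0.052,0],[0,0.055,0],[0,0.055,0]], twist=[[0,0,0],[0,0,0],[0,0,0],[0,0,0],[0,0,0],[0,0,0],[0,0,0],[0,0,0]], hand=[-1,-1,-1,-1,-1,-1,-1,-1])

```text
time: 22.53
tool_pos: [582.7, -127.3, 226.0]
tcp_rot: [-90.0, -0.1, 81.9]
ft_force: [-0.5, 0.3, -4.7]
finger_gap: 22.0
```

Call:
move_arm(linear=[[0,0.003,0],[0,0.006,0],[0,0.007,0],[0,0.007,0]], twist=[[0,0,0],[0,0,0],[0,0,0],[0,0,0]], hand=[-1,-1,-1,-1])

```text
time: 22.87
tool_pos: [583.2, -127.4, 225.7]
tcp_rot: [-90.1, -0.1, 81.9]
ft_force: [-3.1, 1.8, 4.2]
finger_gap: 22.3
```

It is seated, with the weight carried by the bracket. Open and rise.

Call:
move_arm(linear=[[0,0,0],[0,0,0],[0,0,0],[0,0,0],[0,0,0],[0,0,0],[0,0,0],[0,0,0]], twist=[[0,0,0],[0,0,0],[0,0,0],[0,0,0],[0,0,0],[0,0,0],[0,0,0],[0,0,0]], hand=[-0.4,-0.3,-0.1,0.1,0.3,0.5,0.5,0.5])

```text
time: 23.53
tool_pos: [583.2, -127.4, 225.6]
tcp_rot: [-90.1, -0.1, 81.9]
ft_force: [0.1, -0.7, -0.3]
finger_gap: 64.1
```

Call:
move_arm(linear=[[0,-0.03,0],[0,-0.08,0],[0,-0.15,0],[0,-0.25,0],[0,-0.35,0],[0,-0.45,0],[0,-0.5,0],[0,-0.5,0.1],[0,-0.5,0.2],[0,-0.5,0.3],[0,-0.5,0.4],[0,-0.5,0.4]], twist=[[0,0,0],[0,0,0],[0,0,0],[0,0,0],[0,0,0],[0,0,0],[0,0,0],[0,0,0],[0,0,0],[0,0,0],[0,0,0],[0,0,0]], hand=[0.5,0.5,0.5,0.5,0.5,0.5,0.5,0.5,0.5,0.5,0.5,0.5])

```text
time: 24.53
tool_pos: [460.7, -109.8, 376.8]
tcp_rot: [-90.1, -0.0, 81.9]
ft_force: [-0.1, 0.2, -0.4]
finger_gap: 64.0
```

```bash
python3 - <<'E'
from h import *
s=snap('side'); save(cv2.resize(s['frame'][180:330,240:440],None,fx=4,fy=4,interpolation=cv2.INTER_CUBIC),'end.png')
T=snap('top'); print(r.sense()['time'])
save(T['frame'],'endtop.png')
for n,s in(('top',T),('side',s)):
    C=cloud(s);X,Y,Z=C[...,0],C[...,1],C[...,2]
    for a,b,R in((250,270,30),(215,240,95)):
        q=(s['range_z']>0)&(np.hypot(X-583,Y+127.3)<R)&(Z>a)&(Z<b);P=C[q]
        if len(P)>8: rc=cv2.minAreaRect(P[:,:2].astype(np.float32)); print(n,a,len(P),np.round(rc[0],1),np.round(rc[1],1),round(rc[2],1),'zmax',np.percentile(P[:,2],90).round(1))
E
```

```text
24.6333
top 215 46 [ 653.6 -136. ] [10.4 17.5] 87.1 zmax 233.9
side 250 97 [ 582.9 -129.9] [23.5 23.7] 87.7 zmax 262.0
side 215 384 [ 583.6 -131.6] [ 22.  161.7] 80.4 zmax 232.3
```

View pics/end.png

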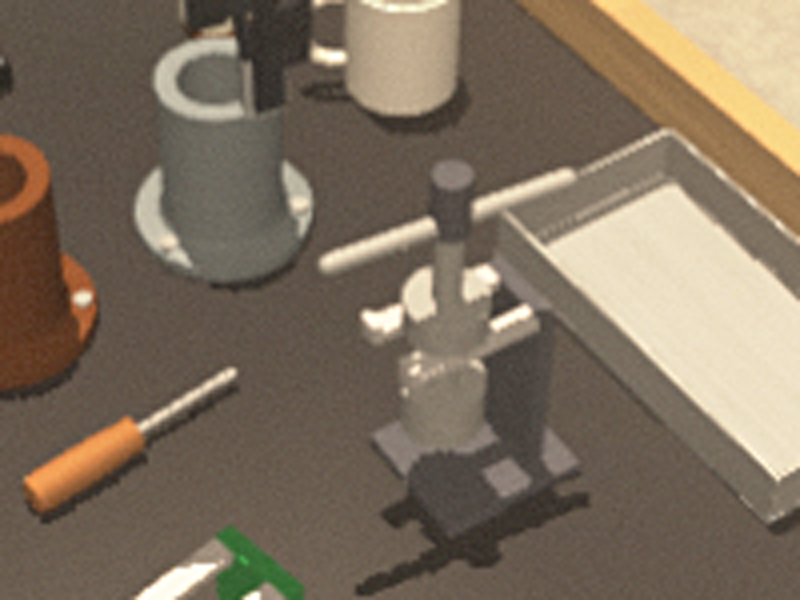

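View pics/endtop.png

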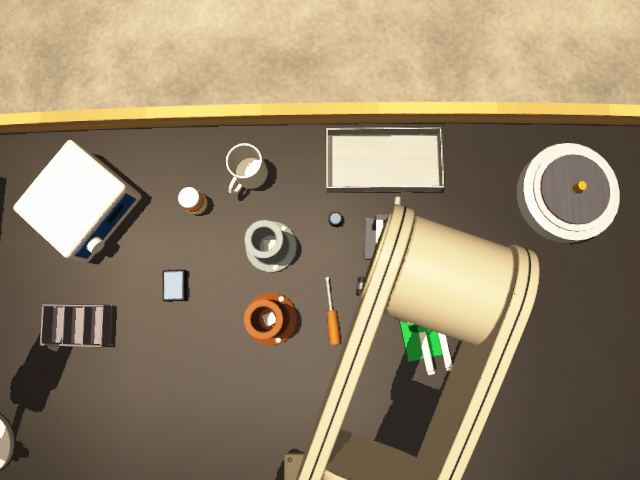

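The side crop shows the extension hanging upright by its collar on the prongs (450,300), clear of the gripper. In the top view the bystanders are at the same pixels as at the start; the dop block is hidden by the arm.

```bash
python3 -c "
from h import *
print(r.sense()['qd'].round(2)); print(r.hand_in())"
```

```text
[ 0.27  3.03 -1.94  0.1  -0.81  0.13]
the job is handed in; nothing more can be done
None
```

The job is handed in at about 24.6 s of the 72 s allowed: the nut was driven to its stop and the extension is hanging upright in the grey bracket.

- **Tightening:** I pushed the crossbar clockwise with both fingers. The socket dropped 18 mm by the time the bar had turned about 69°. I kept turning, re-engaging once, until the bar stalled. A second, gentle push met the stop again at the same bar angle, with about 1 N m.
- **Hanging:** I lifted the extension out by its head, slid it into the bracket, lowered it until the weight came off the gripper, and let go.
- **Last checks:**
  - The head top measured 262 mm against 261 expected, on an axis of about (583, -130) from the side camera alone. The seat was estimated at (582.5, -127); the two cameras differed by about 2 mm there.
  - The force on the gripper was zero after release.
  - All the bystanders I could see were where they started. The arm hid the dop block in the last top view, so I did not recheck it, but the arm never went near it.
- **Less certain:**
  - The stop was springy: at the hardest push (3.6 N m) the bar went about 10° past where the stop was first felt, then sprang back. That the nut is tight is inferred from torque and bar angle, not seen directly.
  - The arm was still settling slightly, at up to 3°/s and clear of everything, when I handed in.

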